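# Seat and lock the probe rod of a block warmer

### The job

On the white block warmer, push the upright probe rod down by its black head until it bottoms out in its well. Then turn the black cam knob clockwise (seen from above) until the sprung bolt's pin drops into the notch of the cam, so that the bolt locks the rod at the bottom; let go, and do not shove the loose things on the bench about.

Things in the scene. Friction and masses are not known exactly. Their poses are not given: they have to be found in the camera images.
- warmer: Block warmer, fixed to the bench: white casing 150 (x) by 250 (y) mm, 62 mm high in the -y half, aluminium well block 75 mm high in the +y half. Origin: centre of its underside, z up; -x faces the robot at yaw 0. Rod axis at x 0, y +55 mm; knob axis at x 0, y -55 mm. Capped tubes 98 mm high stand 38 mm (x) either side of the rod. A dark bridge 26 mm wide, top 95 mm up, joins knob and rod.
- rod_top (a point): Centre of the flat top of the probe rod's black head (26 mm diameter, 30 mm tall; steel rod 16 mm diameter below). The rod moves only straight up and down, into a well in the aluminium block. This top is 204 mm above the bench with the rod fully up, 144 mm when bottomed.
- rod (a joint): How far the probe rod is lowered, in m: 0 fully up, 0.060 bottomed out in the blind well (a hard stop); starts between 0 and 0.02. It stays where it is left (friction); a push of 3 to 5 N moves it. Only when bottomed, within 2 mm, does the groove round the rod face the bolt's nose.
- knob_grip (a point): On the knob's axis, 137 mm above the bench, a good height to grip. Black upright wing 42 mm long (this point's x axis), 14 mm thick (its y axis), from 116 to 152 mm above the bench, on a hub 24 mm in diameter and a round aluminium cam plate, 52 mm in diameter, top 112 mm above the bench. Wing, hub and cam turn together.
- knob (a joint): Angle of the cam knob in rad, growing clockwise seen from above; starts between 0 and 0.45. The notch in the cam's rim (10 mm wide, 6 mm deep) meets the pin at 1.35 (the pin can drop within about 0.05 of it); a stop lies at 1.50. Stays where it is left; needs about 0.05 N m.
- bolt_pin (a point): Top of the steel follower pin (8 mm diameter, 113 mm above the bench) that bears on the cam's rim on the side away from the rod. It stands on the sprung bolt, a flat steel bar that runs under the cam to the rod. A spring (about 5 N) pushes the bolt to the warmer's +y: the pin towards the knob's axis, the nose towards the rod.
- bolt (a joint): Travel of the sprung bolt in m: 0 when the pin rides on the round of the cam, 0.0055 when the pin has dropped fully into the notch and the nose is in the rod's groove. With the rod not bottomed the nose strikes the rod at about 0.0015.
- joystick: Bystander, fixed: white control box 110 by 90 by 45 mm with an upright black joystick, 120 mm high in all. Origin: centre of its underside.
- dishes: Bystander, loose: stack of three clear lidded dishes, 63 mm diameter, 41 mm high. Origin: centre of the underside.
- timer: Bystander, loose: white timer 65 by 100 by 18 mm. Origin: centre of the underside.
- mediabottle: Bystander, loose: bottle 56 mm diameter, 110 mm high. Origin: centre of the underside.
- oiljar: Bystander, loose: jar 60 mm diameter, 70 mm high. Origin: centre of the underside.
- forceps: Bystander, loose: steel forceps 125 mm long along x, 8 mm high. Origin: centre of the underside.

How it is judged:
By the outcome, as a careful person would: the job done as asked, in the order asked, and still so for the second after the job is handed in, with the robot touching nothing.
It also fails if it takes over 42 s, if anything falls off the work surface, if the arm or the gripper's body presses on something with over 40 N, if the wrist force passes 120 N, or if a joint passes its speed limit or range.

### The arm

A 6-joint arm with a two-finger parallel gripper is mounted at the origin on the work surface. World frame = base frame: x ahead of the robot, y to its left, z up, the work surface at z = 0. Lengths are in mm, angles in rad, forces in N, time in s.
With the tool pointing down it reaches from about 400 to 825 mm from the base axis. Payload 7 kg.
Tool frame: the origin (TCP) lies at the very end of the fingers, on their centre line; the grasp point (between the pads) lies 19 mm behind it; z points along the fingers, y is the direction in which the jaws open and shut (so a half turn about z gives the same grasp; the last joint's range is limited). The gripper opens to 88 mm and grips with 3 to 60 N. Pads are 19 mm wide; open, the fingers measure 130 mm over their backs; the gripper's body (78 mm by 193 mm) begins 47 mm behind the grasp point.
Start: joints at [-0.878, 0.359, 0.012, 0, -1.224, -0.288], TCP at [265.811, -620.435, 226.561] pointing down, gripper open.
Joint ranges: [-3.07, 3.07], [-1.43, 2.12], [-1.02, 1.25], [-3.03, 1.67], [-3.05, -0], [-3.03, 3.03]. Speed limits (rad/s): [2.39, 2.39, 3.01, 3.14, 3.14, 3.14].

### API

Orientations are given as a unit quaternion [x, y, z, w].
In Python, from plant import bot gives the robot as it stands. Calls block until the motion is done:
- bot.move_ptp(position, orientation): joint-space move of the TCP to a pose.
- bot.line_to(position, velocity=150, ori=None): straight line of the TCP; ori=None keeps the orientation; velocity is the mean speed in mm/s.
- bot.move_joints(angles): joint-space move.
- bot.move_gripper(opening, force=None): finger opening in mm; force is the grip in N (None keeps the last); returns when the fingers have stopped.
- bot.pause(seconds).
- bot.solve_ik(position, orientation): joint angles nearest the present ones, or None.
- bot.read_state(): the state.
- bot.camera(name): name is "scene" or "top"; returns the picture (384x512x3 uint8, red, green, blue); there is no depth.
- bot.get_calibration(name): a dict with "fx", "fy", "cx", "cy" (pixels), "view" (4x4, takes a point from world to camera coordinates). Camera axes: x right, y up, looking along -z (the intrinsics and any distortion apply to the point x, -y, -z); pixel columns grow to the right and rows downward; lengths in mm; the calibration is good to about 2 mm. A picture is of the moment at which its call begins. get_calibration takes no time and is no camera call.
A pose or a line that the arm cannot do raises bot.Unreachable and nothing moves.
- bot.close_job(): hands the job in, once; it reports no verdict.
The state is a dict: "t": time; "joint_pos": joint angles; "qvel": joint speeds; "tau": joint torques, N m; "tcp_pos": TCP position; "eef_rot": TCP orientation; "contact_force": force on the tool from outside, world axes, zero at the start; "moment": the same for the moment, N m; "width": finger opening in mm.
Only numpy, scipy, OpenCV 4.12 (cv2) and the standard library are available. Lean on these libraries where they do the work, as an engineer would, in place of code of your own. Each camera call takes 0.05 s, during which the arm holds its last target. There are 200 camera calls.

## Working session

There is one attempt and no reset: what is moved stays moved. The work goes in short steps, each a Python script; the robot and the scene stay as the last script left them, time stands still between calls to the robot, and variables do not carry over. Pictures are saved under pics/ and viewed, about 8 in all and at most 12, crops included, and the job is handed in when it is done.

```bash
mkdir -p pics; ls; python3 - <<'E'
from plant import bot
import cv2, numpy as np
for n in ("scene","top"):
    im=bot.camera(n); cv2.imwrite(f"pics/{n}0.png",cv2.resize(im[:,:,::-1],(800,600),interpolation=cv2.INTER_CUBIC))
    c=bot.get_calibration(n); print({k:(np.round(v,3).tolist()) for k,v in c.items()})
s=bot.read_state(); print(s)
E
```

```text
pics
{'fx': 386.969, 'fy': 386.969, 'cx': 265.002, 'cy': 183.731, 'view': [[0.754, 0.657, -0.004, -442.268], [-0.52, 0.601, 0.607, 236.514], [0.401, -0.456, 0.795, -1444.117], [0.0, 0.0, 0.0, 1.0]]}
{'fx': 439.587, 'fy': 439.587, 'cx': 256.051, 'cy': 192.76, 'view': [[-0.015, -1.0, -0.014, 10.863], [0.984, -0.017, 0.176, -619.645], [-0.176, -0.011, 0.984, -1061.309], [0.0, 0.0, 0.0, 1.0]]}
{'t': 0.1, 'joint_pos': array([-8.77908380e-01,  3.59336557e-01,  1.11733697e-02, -2.67375083e-04,
       -1.22409251e+00, -2.88106319e-01]), 'qvel': array([-0.00129177, -0.00123294,  0.00233722,  0.00034601,  0.00026237,
       -0.00163878]), 'tau': array([-1.50765412e-03, -5.84163094e+01,  2.93750703e+01,  7.01554611e+00,
        1.01432719e-02, -8.13707015e-05]), 'tcp_pos': array([ 265.63326086, -620.08143391,  225.71997973]), 'eef_rot': array([-2.00967273e-01,  9.79597676e-01,  7.02865415e-04, -2.32848360e-04]), 'contact_force': array([ 0.27473647,  0.00764356, -0.40523211]), 'moment': array([0.00979062, 0.04135747, 0.04084371]), 'width': 87.19808326125728}
```

View pics/scene0.png

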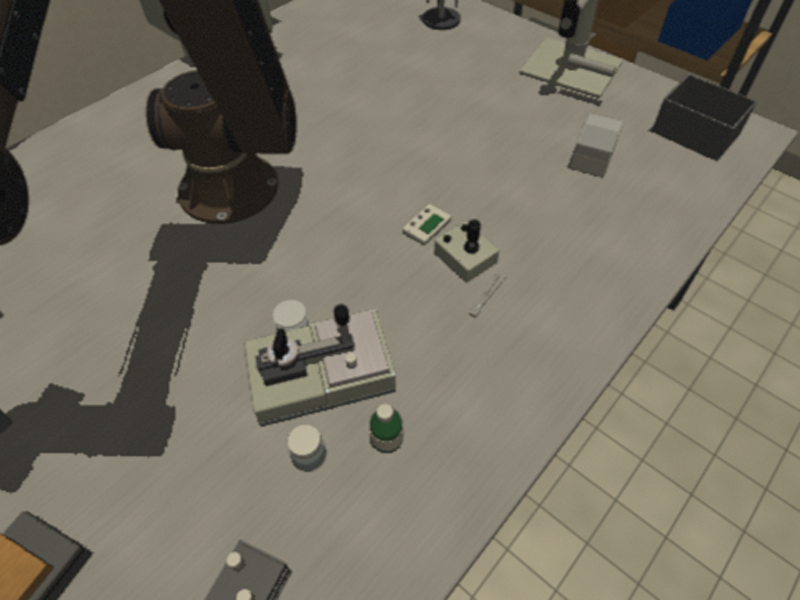

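View pics/top0.png

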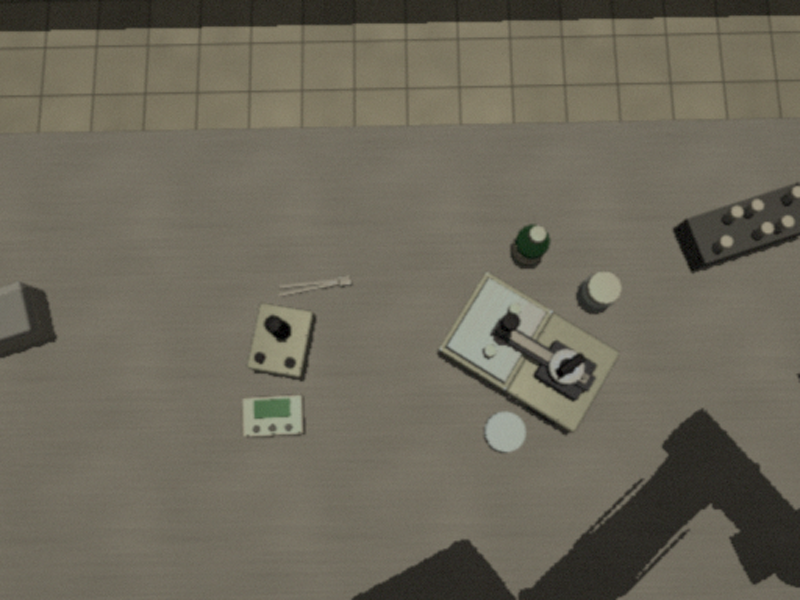

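```bash
cat > h.py <<'E'
import numpy as np, cv2
from plant import bot
def ray(n,u,v):
    c=bot.get_calibration(n); V=np.array(c["view"]); R=V[:3,:3]
    d=np.array([(u-c["cx"])/c["fx"],-(v-c["cy"])/c["fy"],-1.0])
    return -R.T@V[:3,3], R.T@d
def onz(n,uv,z):
    o,d=ray(n,*uv); return o+d*(z-o[2])/d[2]
def tri(a,b):
    o1,d1=ray("scene",*a); o2,d2=ray("top",*b)
    s=np.linalg.lstsq(np.c_[d1,-d2],o2-o1,rcond=None)[0]
    p,q=o1+d1*s[0],o2+d2*s[1]; return (p+q)/2,np.linalg.norm(p-q)
def proj(n,p):
    c=bot.get_calibration(n); q=(np.array(c["view"])@np.r_[p,1])[:3]
    return np.array([c["cx"]+c["fx"]*q[0]/-q[2],c["cy"]+c["fy"]*q[1]/q[2]])
E
python3 - <<'E'
from h import *
a=bot.camera("scene");b=bot.camera("top")
f=lambda im,x,y:cv2.resize(im[y:y+100,x:x+100,::-1],(400,400),interpolation=cv2.INTER_CUBIC)
o=np.hstack([f(a,154,180),f(b,280,165)]); o=np.clip(o.astype(float)*1.7,0,255).astype(np.uint8)
cv2.imwrite("pics/crop1.png",o)
for n,im,w in (("scene",a,(154,180)),("top",b,(280,165))):
    g=im[w[1]:w[1]+100,w[0]:w[0]+100].max(2)
    k,l,s,c=cv2.connectedComponentsWithStats((g<38).astype(np.uint8))
    for i in range(1,k):
        if s[i,4]>15: print(n,s[i]+[w[0],w[1],0,0,0],c[i]+w)
# yaw from casing contour in top view
E
```

```text
scene [214 196   9  13  85] [218.28235294 201.56470588]
scene [175 211   9  19 108] [179.08333333 220.11111111]
scene [180 229  12   8  26] [185.34615385 233.38461538]
scene [170 238  26   8  61] [182.24590164 241.60655738]
top [316 205  14  15  89] [321.87640449 212.26966292]
top [356 227  18  14  99] [364.1010101  233.43434343]
top [343 240  24  16  38] [354.68421053 247.86842105]
top [335 259  10   6  17] [339.47058824 262.        ]
```

View pics/crop1.png

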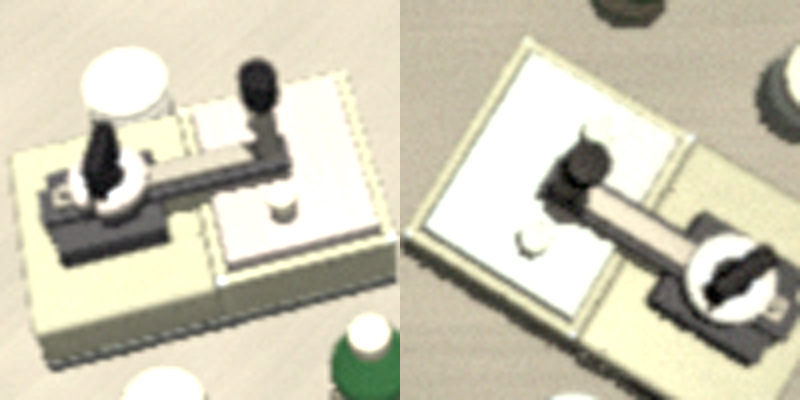

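The scene crop shows the rod head's top at about (218.7, 198) and the cam and wing near (180, 222). In the top crop, the head's top is at (326.8, 206) and the cam disc at (363, 235), with the wing running along crop (708,297)–(770,255). Next I'll compute positions and check the IK.

```bash
python3 - <<'E'
from h import *
T=lambda x,y:((x-400)/4+280-.4,y/4+165-.4)
S=lambda x,y:(x/4+154-.4,y/4+180-.4)
print("rod",tri(S(259,72),T(587,165)))
b=bot.camera("top")
# cam: aluminium bright disc -> convex hull circle
w=b[215:255,345:385].min(2); 
k,l,s,c=cv2.connectedComponentsWithStats((w>120).astype(np.uint8))
print([(s[i].tolist(),c[i]) for i in range(1,k) if s[i,4]>20])
cam=onz("top",T(732,280),112); print("cam",cam, "scene", onz("scene",S(107,182),112))
cs={n:onz("top",T(*p),62)[:2] for n,p in dict(A=(527,40),B=(407,237),C=(690,137),D=(577,335)).items()}
for p,q in ("BA","DC"):
    d=cs[q]-cs[p]; print("x edge",p+q,np.linalg.norm(d),np.degrees(np.arctan2(d[1],d[0])))
for p,q in ("DB","CA"):
    d=cs[q]-cs[p]; print("y edge",p+q,np.linalg.norm(d),np.degrees(np.arctan2(-d[0],d[1])))
g=b[222:245,352:378].max(2); m=(g<60).astype(np.uint8)
k,l,s,c=cv2.connectedComponentsWithStats(m)
i=l[int(233.4-222),int(364-352)]; P=np.argwhere(l==i)[:,::-1]+[352,222]
(ce,sz,an)=cv2.minAreaRect(P.astype(np.float32)); print("wing",ce,sz,an,s[i])
bx=cv2.boxPoints((ce,sz,an)); W=np.array([onz("top",p,148)[:2] for p in bx]); print(W.round(1))
for j in (0,1): d=W[j+1]-W[j]; print(np.linalg.norm(d),np.degrees(np.arctan2(d[1],d[0])))
for psi in (-56,124,-109,71,-31,149,-121,59):
    t=np.radians(psi)/2; print(psi,np.round(bot.solve_ik([cam[0],cam[1],118],[np.cos(t),np.sin(t),0,0]),2))
E
```

```text
rod (array([ 563.70382329, -155.77645868,  188.58108111]), np.float64(0.13362668759821186))
[([7, 9, 17, 18, 109], array([13.09174312, 14.44954128])), ([13, 18, 16, 12, 85], array([21.55294118, 25.        ])), ([0, 31, 9, 9, 49], array([ 2.83673469, 35.89795918]))]
cam [ 504.87219353 -249.70905423  112.        ] scene [ 506.59741017 -252.80823222  112.        ]
x edge BA 147.2543648296386 -32.54751203896239
x edge DC 143.9249250300561 -31.848329770228812
y edge DB 120.39451213663705 -31.12159960621361
y edge CA 118.60145307865677 -32.713804703143104
wing (366.1959533691406, 233.5743408203125) (12.113094329833984, 21.522838592529297) 81.02737426757812 [  4   5  22  15 155]
[[ 514.5 -224. ]
 [ 521.4 -272.9]
 [ 494.  -275.4]
 [ 487.2 -226.8]]
49.3393553881187 -81.97314648623592
27.444785579788988 -174.6305573419902
-56 [-0.11  0.27 -0.38  0.   -0.92  0.71]
124 [-0.11  0.27 -0.38  0.   -0.92 -2.44]
-109 [-0.11  0.27 -0.38  0.   -0.92 -0.22]
71 [-0.11  0.27 -0.38  0.   -0.92  2.92]
-31 [-0.11  0.27 -0.38  0.   -0.92  1.14]
149 [-0.11  0.27 -0.38  0.   -0.92 -2.  ]
-121 [-0.11  0.27 -0.38  0.   -0.92 -0.43]
59 [-0.11  0.27 -0.38  0.   -0.92  2.71]
```

```bash
cat >> h.py <<'E'
def q(psi): t=np.radians(psi)/2; return [np.cos(t),np.sin(t),0,0]
E
python3 - <<'E'
from h import *
bot.move_gripper(0,20)
x,y=563.5,-156.2
bot.move_ptp([x,y,225],q(-56))
bot.line_to([x,y,195],100); bot.pause(.1)
f0=bot.read_state()["contact_force"][2]; z=195
print("f0",f0, bot.read_state()["t"])
while z>136:
    z-=3 if z>150 else 1; bot.line_to([x,y,z],40)
    s=bot.read_state(); f=s["contact_force"][2]-f0
    print(z,s["tcp_pos"].round(1)[2],round(f,1),end="; ")
    if f>(14 if z<175 else 25): break
bot.pause(.2); s=bot.read_state(); print(s["tcp_pos"],s["contact_force"],s["t"])
E
```

```text
f0 -0.09022830516703334 4.2167
192 192.1 0.0; 189 188.9 1.1; 186 185.8 -0.5; 183 182.6 0.5; 180 179.6 0.0; 177 176.7 0.5; 174 173.7 -1.4; 171 170.7 0.3; 168 167.7 -0.2; 165 164.7 -1.1; 162 161.7 1.0; 159 158.7 -0.4; 156 155.7 0.2; 153 152.7 0.1; 150 149.7 0.0; 149 148.9 -0.1; 148 148.0 1.6; 147 146.9 2.1; 146 145.9 1.2; 145 144.9 1.2; 144 144.3 4.8; 143 144.2 10.9; 142 144.2 17.8; [ 563.69106735 -156.28575815  144.12680399] [-6.03972623  4.14340994 17.71243671] 10.1667
```

```bash
python3 - <<'E'
from h import *
s=bot.read_state()["tcp_pos"]
bot.line_to([s[0],s[1],215],200)
bot.move_ptp([400,-330,225],q(-56)); bot.move_gripper(40)
a=bot.camera("scene");b=bot.camera("top")
f=lambda im,x,y,n:cv2.resize(im[y:y+n,x:x+n,::-1],(400,400),interpolation=cv2.INTER_CUBIC)
o=np.hstack([f(a,160,180,80),f(b,338,210,50)]); o=np.clip(o.astype(float)*1.7,0,255).astype(np.uint8)
cv2.imwrite("pics/crop2.png",o); print(bot.read_state()["t"])
k=[505,-250.5]
for h in (112,152): print(h,[(proj("top",[*k,h])-[338,210]+.5)*8+[400,0],(proj("scene",[*k,h])-[160,180]+.5)*5])
for psi in (-32,-45,-56,-65):
    d=21*np.array([np.cos(np.radians(psi)),np.sin(np.radians(psi))])
    print(psi,[((proj("top",[*(k+e*d),152])-[338,210]+.5)*8+[400,0]).round() for e in (1,-1)],[((proj("scene",[*(k+e*d),152])-[160,180]+.5)*5).round() for e in (1,-1)])
print("rod144",(proj("scene",[564,-156,144])-[160,180]+.5)*5)
E
```

```text
12.5833
112 [array([603.46253386, 200.32333649]), array([105.52088751, 223.53112404])]
152 [array([635.25963388, 188.66106345]), array([ 91.89975175, 183.23470414])]
-32 [array([671., 125.]), array([600., 252.])] [array([ 98., 216.]), array([ 86., 151.])]
-45 [array([684., 136.]), array([586., 242.])] [array([ 89., 218.]), array([ 95., 150.])]
-56 [array([694., 146.]), array([576., 231.])] [array([ 81., 218.]), array([102., 150.])]
-65 [array([701., 156.]), array([570., 221.])] [array([ 75., 216.]), array([108., 151.])]
rod144 [302.54498304 139.42673962]
```

View pics/crop2.png

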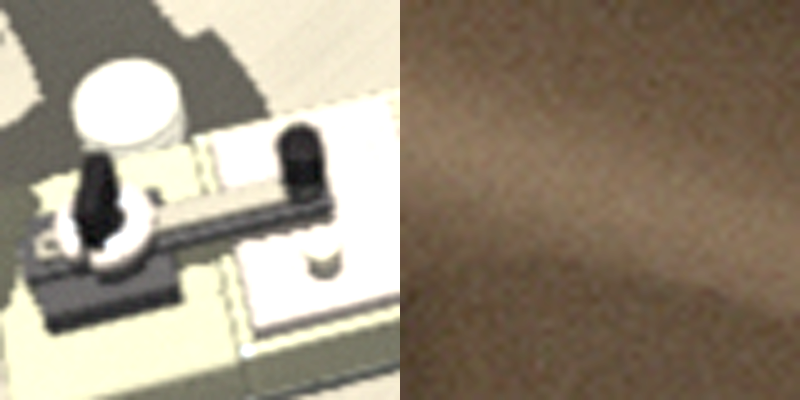

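```bash
python3 - <<'E'
from h import *
k=[505,-250.5]
bot.move_ptp([*k,200],q(-54)); bot.line_to([*k,150],150); bot.line_to([*k,118.5],80)
s=bot.read_state(); print(s["tcp_pos"].round(1),s["contact_force"].round(1))
bot.move_gripper(0,8); s=bot.read_state()
print("grip",s["width"],s["contact_force"].round(1),s["moment"].round(3),s["t"])
m0=s["moment"][2]; j=s["joint_pos"].copy(); j0=j.copy(); psi=-54
import itertools
while psi>-103:
    st=6 if psi>-96 else 2
    psi-=st; j[5]-=np.radians(st); bot.move_joints(j); s=bot.read_state()
    print(psi,round(s["moment"][2]-m0,3),s["contact_force"].round(1),round(s["width"],1))
    if abs(s["moment"][2]-m0)>1: break
print(s["eef_rot"].round(4),s["tcp_pos"].round(1),s["t"],2*np.degrees(np.arctan2(s["eef_rot"][1],s["eef_rot"][0])))
E
```

```text
[ 505.2 -250.6  118.8] [-0.8 -0.2  1. ]
grip 14.320639775020991 [-2.  -1.2  3.4] [-0.51   0.858 -0.094] 14.7583
-60 0.011 [-0.8 -0.8  0.3] 14.3
-66 0.075 [-1.1 -1.8  1.1] 14.0
-72 0.011 [-1.2 -2.7  0.4] 14.2
-78 0.125 [-1.8 -2.5  1.2] 14.2
-84 0.022 [-2.7 -2.3  2.7] 13.8
-90 0.045 [-2.4 -2.1  3.1] 13.9
-96 0.021 [-3.4 -1.7  3.1] 14.1
-98 0.104 [-4.3 -2.2  3.1] 13.8
-100 -0.057 [-4.3 -2.2  4.3] 13.4
-102 0.012 [-5.  -1.9  4.1] 14.0
-104 0.002 [-4.5 -2.   3.8] 14.0
[-6.162e-01  7.876e-01  2.000e-04 -3.000e-04] [ 504.5 -250.7  118.7] 17.5083 256.0808139990493
```

```bash
python3 - <<'E'
from h import *
s=bot.read_state(); j=s["joint_pos"].copy(); psi=-104
while psi>-110:
    psi-=1; j[5]-=np.radians(1); bot.move_joints(j); bot.pause(.1); s=bot.read_state()
    print(psi,round(s["moment"][2],3),s["contact_force"].round(1),round(s["width"],1))
print(s["t"],2*np.degrees(np.arctan2(s["eef_rot"][1],s["eef_rot"][0]))-360)
a=bot.camera("scene"); c=bot.camera("top")
f=lambda im,x,y,n:cv2.resize(im[y:y+n,x:x+n,::-1],(400,400),interpolation=cv2.INTER_CUBIC)
cv2.imwrite("pics/crop3.png",np.clip(np.hstack([f(a,150,195,60),f(c,330,200,70)]).astype(float)*1.7,0,255).astype(np.uint8))
E
```

```text
-105 -0.105 [-4.4 -2.2  4.5] 14.2
-106 -0.102 [-4.3 -2.4  4.4] 14.2
-107 -0.071 [-4.7 -2.9  4.4] 14.0
-108 -0.033 [-3.9 -1.4  4.2] 13.9
-109 0.019 [-4.1 -2.3  4.4] 14.0
-110 -0.055 [-4.7 -1.7  5. ] 13.9
19.6083 -109.90600071795038
```

View pics/crop3.png

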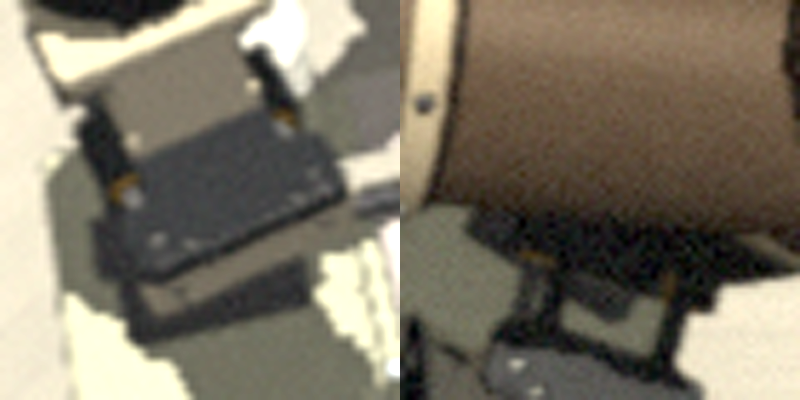

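```bash
python3 - <<'E'
from h import *
s=bot.read_state(); j=s["joint_pos"].copy(); psi=-110
while psi>-114:
    psi-=1; j[5]-=np.radians(1); bot.move_joints(j); bot.pause(.05)
    S=[bot.read_state()]
    for _ in range(3): bot.pause(.02); S.append(bot.read_state())
    m=np.mean([s["moment"][2] for s in S]); s=S[-1]
    print(psi,round(m,3),s["contact_force"].round(1),round(s["width"],1),2*np.degrees(np.arctan2(s["eef_rot"][1],s["eef_rot"][0]))-360)
    if abs(m)>.25: break
print(s["t"])
E
```

```text
-111 -0.035 [-4.4 -1.9  5. ] 14.0 -110.89626729316927
-112 -0.049 [-4.3 -1.5  5. ] 14.1 -111.89636865110413
-113 -0.006 [-4.7 -1.7  5.2] 13.9 -112.89577739081324
-114 0.057 [-5.8 -1.6  5.9] 14.2 -113.89293656825794
21.1083
```

```bash
python3 - <<'E'
from h import *
bot.move_gripper(40); s=bot.read_state(); p=s["tcp_pos"]
bot.line_to([p[0],p[1],200],200); 
j=bot.read_state()["joint_pos"].copy(); j[0]-=.45; bot.move_joints(j)
a=bot.camera("scene");c=bot.camera("top"); print(bot.read_state()["t"])
f=lambda im,x,y,n:cv2.resize(im[y:y+n,x:x+n,::-1],(400,400),interpolation=cv2.INTER_CUBIC)
cv2.imwrite("pics/crop4.png",np.clip(np.hstack([f(a,160,195,60),f(c,340,215,50)]).astype(float)*1.7,0,255).astype(np.uint8))
k=np.array([505,-250.5]); y=np.radians(-32); Y=np.array([-np.sin(y),np.cos(y)])
for r in (30,24.5): print(r,(proj("scene",[*(k-r*Y),113])-[160,195]+.5)*400/60,(proj("top",[*(k-r*Y),113])-[340,215]+.5)*8)
E
```

```text
23.4333
30 [ 65.69149177 215.61993365] [278.14493195 212.80360925]
24.5 [ 79.41768131 212.14403967] [261.6200393  203.10720847]
```

View pics/crop4.png

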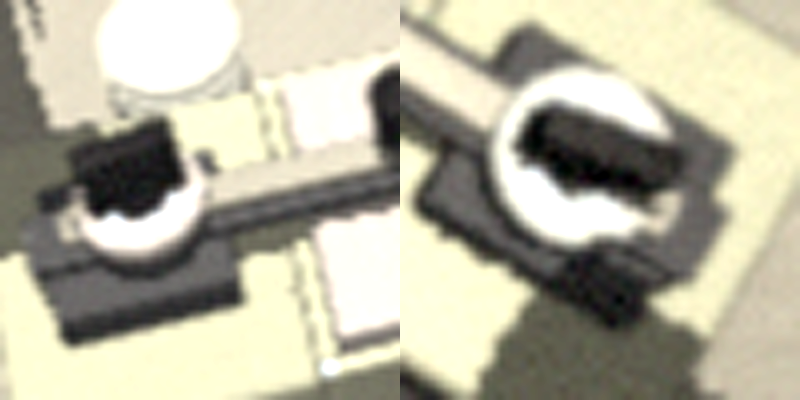

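The top crop shows the pin at crop (265, 205), about 24.5 mm from the cam centre, where it was about 30 mm before. I'll compare before and after at the same scale, and take a full view to check the bystanders.

```bash
python3 - <<'E'
from h import *
c=bot.camera("top")[:,:,::-1]
o=cv2.resize(cv2.imread("pics/top0.png"),(512,384),interpolation=cv2.INTER_AREA)
f=lambda im,x,y,n:np.clip(cv2.resize(im[y:y+n,x:x+n],(400,400),interpolation=cv2.INTER_CUBIC)*1.7,0,255).astype(np.uint8)
a=np.hstack([f(o,345,215,45),f(c,345,215,45)])
b=cv2.resize(c,(266,200)); b=np.hstack([b,cv2.resize(o,(266,200)),np.zeros((200,268,3),np.uint8)])
cv2.imwrite("pics/cmp.png",np.vstack([a,b]))
E
```

```text
(no output)
```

View pics/cmp.png

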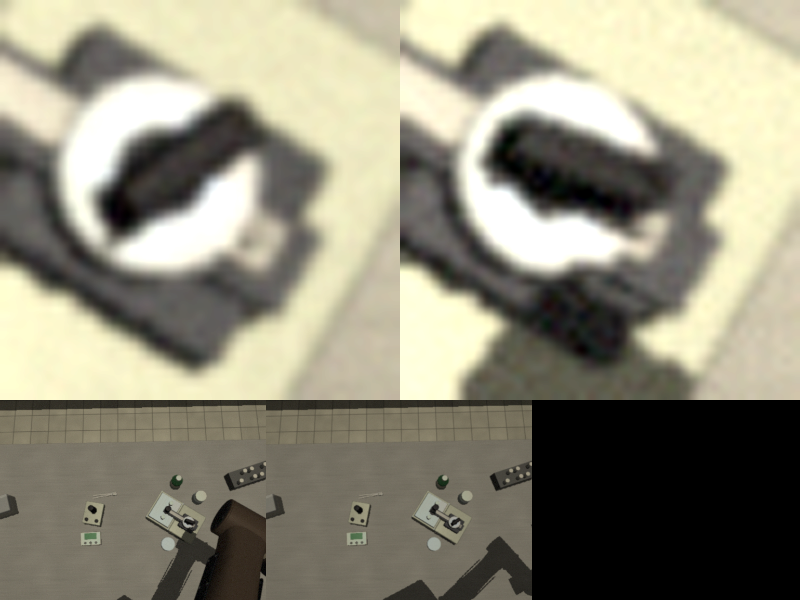

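```bash
python3 - <<'E'
from h import *
c=bot.camera("top"); o=cv2.resize(cv2.imread("pics/top0.png"),(512,384),interpolation=cv2.INTER_AREA)[:,:,::-1]
y=np.radians(-32); Y=np.array([-np.sin(y),np.cos(y)]); X=np.array([np.cos(y),np.sin(y)])
rs=np.arange(20,46,1.)
for im in (o,c):
    v=[]
    for r in rs:
        P=np.float32([[proj("top",[*(np.array([505,-250.5])-r*Y+t*X),104]) for t in (-3,-1.5,0,1.5,3)]])
        v.append(cv2.remap(im.max(2).astype(np.float32),P[...,0],P[...,1],1).mean())
    print(np.round(v).astype(int).tolist())
E
```

```text
[162, 161, 159, 155, 147, 136, 124, 113, 106, 106, 108, 111, 115, 117, 114, 108, 97, 84, 72, 65, 61, 60, 63, 70, 81, 95]
[39, 45, 55, 68, 81, 92, 103, 113, 120, 120, 115, 103, 87, 74, 67, 64, 62, 62, 62, 63, 64, 64, 67, 74, 86, 101]
```

```bash
python3 -c "
from plant import bot
s=bot.read_state(); print(s['t'],s['contact_force'],s['tcp_pos']); bot.close_job()"
```

```text
23.5333 [-0.3435817   0.39877456  0.49181966] [ 346.30858533 -444.38846463  200.42108034]
the job is handed in; nothing more can be done
```

I pushed the rod down to its hard stop, turned the knob clockwise until the pin dropped into the notch, let go and backed off. The job was handed in at 23.5 s.

- **Rod:** the fingertips stopped at 144.2 mm with the push rising to 18 N, which matches the 144 mm given for a bottomed rod. The next picture also showed the head at that height.
- **Knob:** I turned the jaws to about 82° (1.43 rad) from the warmer's x axis, which is past the nominal 1.35 rad. I felt no clear resistance when the pin dropped. The grip was light, so the wing may have turned a little in the jaws.
- **Bolt:** comparing top pictures before and after, the pin moved from about 30 mm to 24.5 mm from the knob's axis. The bolt's outer end moved in by about 4.7 mm (give or take 1 mm). That is slightly under the nominal 5.5 mm, but well past the 1.5 mm it would reach if the rod were not bottomed. I took it as dropped and did not grip the knob again to check.
- **Surroundings:** the loose things looked unmoved in the last top picture. The gripper was clear of the warmer, with only sensor noise (about 0.7 N) on the wrist.

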